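# Latch the pod machine and hold its pour dial on the third click

### The arm

A 6-joint arm with a two-finger parallel gripper is mounted at the origin on the work surface. World frame = base frame: x ahead of the robot, y to its left, z up, the work surface at z = 0. Lengths are in m, angles in rad, forces in N, time in s.
With the tool pointing down it reaches from about 0.3 to 0.875 m from the base axis. Payload 6.4 kg.
Tool frame: the origin (TCP) lies at the centre of the arm's flange, where the gripper is bolted on; the fingertips stand 173 mm ahead of it and the grasp point (between the pads) lies 155 mm ahead of it (robot.pinch_z is the distance from the TCP to the grasp point, in m); z points along the fingers, y is the line along which they close (so a half turn about z gives the same grasp; the last joint's range is limited). The gripper opens to 85 mm and grips with 20 to 120 N. Pads are 22 mm wide; open, the fingers measure 114 mm over their backs; the gripper's body (76 mm by 85 mm) begins 54 mm behind the grasp point. The pads swing forward as they close: fully open they stand 13 mm farther back than shut.
Start: joints at [-1.541, 0.181, 1.607, -0, 1.354, -0.206], TCP at [0.134, -0.559, 0.405] pointing down, gripper open.
Joint ranges: [-2.99, 2.99], [-0.89, 2.07], [0.3, 2.58], [-1.14, 4.28], [0, 2.63], [-3.12, 3.12]. Speed limits (rad/s): [2.57, 2.57, 3.01, 3.14, 3.14, 3.14].

### API

Orientations are given as a unit quaternion [x, y, z, w].
In Python, from plant import robot, planner, vision, telemetry gives the robot as it stands. The module is installed in compiled form; this text tells all that it offers. Calls block until the motion is done:
- robot.reach(position, orientation): joint-space move of the TCP to a pose.
- robot.servo_line(position, speed=0.15, ori=None, guard=None): straight line of the TCP; ori=None keeps the orientation; speed is the mean speed in m/s. With guard (N) it stops when the force on the tool has changed by that much, and returns True; else False.
- robot.set_joints(angles): joint-space move.
- robot.move_gripper(opening, grip_force=None): opening from 0.0 (shut) to 1.0 (fully open); grip_force is the grip in N (None keeps the last); returns when the fingers have stopped.
- robot.hold(seconds).
- planner.ik(position, orientation): joint angles nearest the present ones, or None.
- vision.camera(name): name is "side" or "top" or "wrist"; returns the picture (400x640x3 uint8, red, green, blue); there is no depth.
- vision.camera_model(name): a dict with "vfov" (degrees; the focal length in pixels is half the picture's height over the tangent of half this angle, whatever the lens; pixels are square), "cx", "cy" (the principal point, pixels), "k1" (the pictures are not rectified: a ray, as slopes to the right and down, at radius r is drawn at 1 + k1 r^2 times it, then the intrinsics apply), "T" (4x4, takes a point from camera to world coordinates). Camera axes: x right, y up, looking along -z (the intrinsics and any distortion apply to the point x, -y, -z); pixel columns grow to the right and rows downward; lengths in m; the calibration is good to about 2 mm. A picture is of the moment at which its call begins: read the wrist's pose just before it. camera_model takes no time and is no camera call; for the wrist camera it gives the pose at the moment of the call.
A pose or a line that the arm cannot do raises robot.MotionError and nothing moves.
- robot.job_done(): hands the job in; it is judged then, once.
Readings, each from a call of its own:
- telemetry.get_time_s(): time.
- telemetry.get_joint_pos(): joint angles.
- telemetry.get_qd(): joint speeds.
- telemetry.get_joint_torque(): joint torques, N m.
- telemetry.get_tcp_pos(): TCP position.
- telemetry.get_eef_rot(): TCP orientation.
- telemetry.get_ft_force(): force on the tool from outside, world axes, zero at the start.
- telemetry.get_ft_torque(): the same for the moment, N m.
- telemetry.get_finger_gap(): opening from 0.0 (shut) to 1.0 (fully open).
- telemetry.get_finger_force(): force on a finger pad.
Only numpy, scipy, OpenCV 4.12 (cv2) and the standard library are available. Lean on these libraries where they do the work, as an engineer would, in place of code of your own. Each camera call takes 0.05 s, during which the arm holds its last target. There are 200 camera calls.

### The job

Pour a long coffee from the black pod machine: first press the sprung lever on its top all the way down until its catch keeps it down by itself, and let go of it. Only then press the ivory paddle of the spring-return dial on the machine's side down with the fingers, past the first two clicks to the third, without forcing it hard beyond, and finish while still holding it there: do not let go at the end. Leave the cup under the spout and everything else on the table where it is.

Things in the scene. Friction and masses are not known exactly. Their poses are not given: they have to be found in the camera images.
- machine: black pod coffee machine, fixed to the table, 250 x 130 mm, head top 210 mm high. Origin: centre of its underside. Its own +x points to its front (spout, cup), -y to the side with the dial, z up. The head is 120 mm wide (y -60 to 60) and reaches from x -125 to x 85 at z 135 to 210; the base plate is 30 mm high.
- lever (a joint): hinge of the brass lever on the machine's top, rad: 0 = up (springs back to it), 0.55 = fully down on its stop, where the catch keeps it. The hinge line is the machine's y axis through x -85, z 232 mm; the arm reaches towards the front and slopes up 0.55 rad at value 0. It resists with up to 12 N at the pad; beyond about 0.35 rad the catch draws it in. Lifting it again takes about 4 N.
- press_lever: the whole lever: brass arm with a red press pad at its end. Origin: on its hinge line, in the machine's middle plane. At joint value 0 its axes are those of the machine.
- lever_top (a point): centre of the top face of the red press pad. The pad is 52 mm along the lever, 46 mm wide, 14 mm thick; this point is 155 mm from the hinge line along the lever, 7 mm above the arm's centre line; about 0.319 m above the table when up, 0.239 m when down.
- dial (a joint): spring-return dial (brass disc, 68 mm) on the machine's -y side, rad: 0 = rest, paddle sloping 0.42 rad up to the front; grows as the paddle is pressed down. Clicks at 0.26, 0.52 and 0.78 (third; paddle slopes 0.36 down); resistance climbs beyond, dead stop at 0.86. No click holds it: let go, it springs back to 0. Axis along the machine's y through x 10, z 165 mm.
- pour_dial: the whole dial: brass disc, 68 mm across, 14 mm thick, with a short arm to the ivory paddle. Origin: on its axis, at the machine's side wall (y -60 mm). At joint value 0 its axes are those of the machine.
- paddle_top (a point): centre of the top face of the ivory paddle, which stands out sideways from the dial: 34 mm along its arm, 55 mm wide, 10 mm thick, inner edge 17 mm off the machine's side wall. 62 mm from the dial's axis along the arm, 5 mm above the arm's centre line, 105 mm from the machine's middle plane. 4 to 11 N to press, 5 to 9 N to hold on the third click.
- espresso_cup: white espresso cup, 58 mm across, 55 mm high, standing on the machine's drip tray under the spout. Origin: centre of its underside. Not to be moved.
- cup_saucer: black cup on its saucer (one piece), 140 mm across, 71 mm high. Origin: centre of its underside. Bystander.
- pastry_plate: white plate, 150 mm across, with a croissant on it (one piece), 55 mm high. Origin: centre of its underside. Bystander.
- brass_tray: brass catch-all tray, 140 x 90 mm, 22 mm high. Origin: centre of its underside. Bystander.
- pod_bowl: terracotta bowl with coffee pods (one piece), 132 mm across, 50 mm high. Origin: centre of its underside. Bystander.
- books: two books, one on the other (one piece), 160 x 230 mm, 52 mm high. Origin: centre of the underside. Bystander.

How it is judged:
On the way, in this order (a step that is already met when the one before it is completed fails the run):
1. the lever is down in its catch and stays there untouched (value of joint lever above 0.51 rad and contact force between the fingers and press_lever below 0.3 N), for 0.2 s.
2. the fingers press the dial to its third click (value of joint dial above 0.69 rad and contact force between the fingers and pour_dial above 2 N), for 0.2 s.
At the end, for the whole second after the job is handed in: The lever is down in its catch (joint above 0.51) with nothing of the robot on it, and the fingers hold the dial's paddle at the third click (joint above 0.69; 0.78 is the click) with a force of 2 to 45 N (all of step 1 and all of step 2 and contact force between the arm and press_lever below 0.3 N and contact force between the fingers and pour_dial below 45 N); the arm keeps its last pose, push and grip.
It fails at once if the dial is pressed past its first click while the lever is still up (value of joint lever below 0.45 rad and value of joint dial above 0.35 rad).
It fails at once if one of the loose things on the table is shifted by more than 30 mm (distance of any of espresso_cup, cup_saucer, pastry_plate, brass_tray, pod_bowl, books from where it was at the start of the episode above 0.03 m).
It fails at once if the espresso cup is tipped over (angle between espresso_cup's own z axis and vertical above 0.5 rad).
It also fails if it takes over 42 s, if anything falls off the work surface, if the arm or the gripper's body presses on something with over 40 N, if the wrist force passes 120 N, or if a joint passes its speed limit or range.

## Working session

There is one attempt and no reset: what is moved stays moved. The work goes in short steps, each a Python script; the robot and the scene stay as the last script left them, time stands still between calls to the robot, and variables do not carry over. Pictures are saved under pics/ and viewed, at most 10 in all, crops included, and the job is handed in when it is done.

```bash
mkdir -p pics; python3 - <<'E'
from plant import robot, planner, vision, telemetry
import cv2,numpy as np
for n in ("side","top"):
    im=vision.camera(n); cv2.imwrite(f"pics/{n}0.png",im[:,:,::-1]); m=vision.camera_model(n)
    print(n,m["vfov"],m["cx"],m["cy"],m["k1"]);print(np.round(m["T"],3))
print(telemetry.get_time_s(),telemetry.get_eef_rot(),telemetry.get_finger_gap())
E
```

```text
side 51.73152138379715 315.54719552079166 195.66101571578756 -0.1069282024302274
[[ 0.909  0.244 -0.337  0.046]
 [-0.416  0.496 -0.762 -1.124]
 [-0.019  0.833  0.553  1.019]
 [ 0.     0.     0.     1.   ]]
top 44.91232310365632 315.9632311666672 194.6362271362909 -0.0706471494531826
[[-0.013  0.983 -0.184  0.274]
 [-1.    -0.014 -0.005 -0.021]
 [-0.007  0.184  0.983  1.626]
 [ 0.     0.     0.     1.   ]]
0.1 [ 9.93056064e-01  1.17639329e-01  7.08875045e-05 -7.97733649e-04] 1.001062146432443
```

View pics/side0.png

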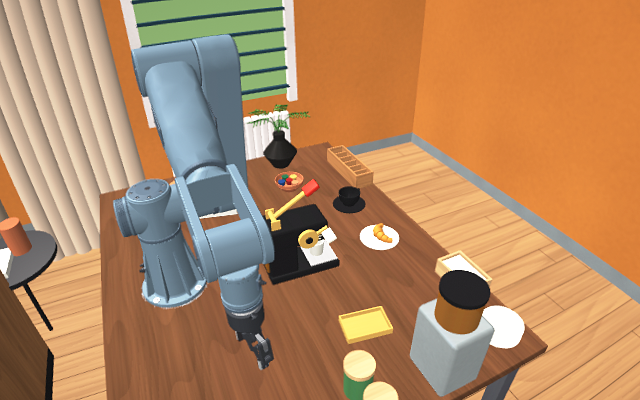

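View pics/top0.png

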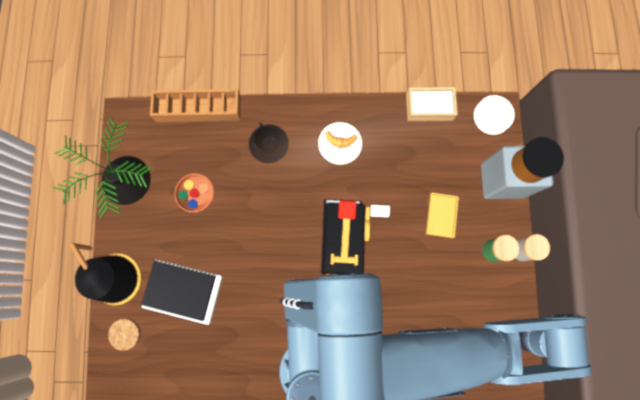

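The side view shows the machine around (300,240), with the red pad at (311,187) and the dial at (311,238). In the top view the pad is at (347,210), the hinge bar at (345,260), the dial at (367,224) and the paddle at (380,211).

```bash
cat > h.py <<'E'
import cv2,numpy as np
from plant import robot, planner, vision, telemetry
from scipy.spatial.transform import Rotation as R
def ray(m,u,v):
    f=200/np.tan(np.radians(m["vfov"])/2)
    d=np.array([(u-m["cx"])/f,(v-m["cy"])/f]); s=d.copy()
    for _ in range(30): s=d/(1+m["k1"]*(s@s))
    T=np.array(m["T"]); r=T[:3,:3]@np.array([s[0],-s[1],-1]); return T[:3,3],r/np.linalg.norm(r)
def plane(m,u,v,z):
    o,r=ray(m,u,v); return o+r*(z-o[2])/r[2]
def tri(a,b):
    A=np.zeros((3,3));y=np.zeros(3)
    for o,r in (a,b):
        P=np.eye(3)-np.outer(r,r);A+=P;y+=P@o
    p=np.linalg.solve(A,y); return p,[np.linalg.norm(np.cross(p-o,r)) for o,r in (a,b)]
def blob(im,lo,hi,box):
    x0,y0,x1,y1=box; h=cv2.cvtColor(im[y0:y1,x0:x1],cv2.COLOR_RGB2HSV); mk=cv2.inRange(h,lo,hi)
    n,_,st,c=cv2.connectedComponentsWithStats(mk)
    return [(tuple(np.round(c[i]+[x0,y0],2)),st[i,2:5].tolist()) for i in range(1,n) if st[i,4]>8]
E
python3 - <<'E'
from h import *
I={n:cv2.imread(f"pics/{n}0.png")[:,:,::-1].copy() for n in("side","top")}
M={n:vision.camera_model(n) for n in I}
B={"side":(255,170,350,285),"top":(315,190,400,280)}
for n in I:
    print(n,"red",blob(I[n],(0,150,90),(8,255,255),B[n]))
    print(n,"brass",blob(I[n],(17,90,110),(32,255,255),B[n]))
    print(n,"ivory",blob(I[n],(0,0,170),(180,75,255),B[n]))
    print(n,"black",[b for b in blob(I[n],(0,0,0),(180,255,45),B[n]) if b[1][2]>50])
a=cv2.resize(I["top"][190:280,315:400],None,fx=5,fy=5,interpolation=2)
b=cv2.resize(I["side"][170:280,255:350],None,fx=4,fy=4,interpolation=2)
c=np.zeros((450,810,3),np.uint8);c[:450,:425]=a;c[:440,428:808]=b
cv2.imwrite("pics/z0.png",c[:,:800,::-1])
E
```

```text
side red [((np.float64(289.38), np.float64(173.38)), [10, 3, 13]), ((np.float64(288.56), np.float64(180.38)), [7, 8, 34]), ((np.float64(310.19), np.float64(187.38)), [19, 18, 193]), ((np.float64(284.45), np.float64(188.64)), [6, 6, 11]), ((np.float64(291.75), np.float64(189.42)), [7, 5, 12])]
side brass [((np.float64(293.1), np.float64(176.28)), [7, 6, 29]), ((np.float64(280.54), np.float64(211.95)), [40, 40, 399]), ((np.float64(309.78), np.float64(236.75)), [30, 23, 318])]
side ivory [((np.float64(259.85), np.float64(222.22)), [14, 38, 216]), ((np.float64(321.2), np.float64(249.16)), [37, 39, 683]), ((np.float64(255.3), np.float64(233.3)), [2, 7, 10])]
side black [((np.float64(342.87), np.float64(200.38)), [17, 26, 320]), ((np.float64(295.02), np.float64(244.22)), [76, 79, 2709])]
top red [((np.float64(346.94), np.float64(209.2)), [19, 20, 341])]
top brass [((np.float64(366.67), np.float64(224.35)), [6, 36, 190]), ((np.float64(344.7), np.float64(247.07)), [29, 47, 576])]
top ivory [((np.float64(332.43), np.float64(200.87)), [12, 3, 23]), ((np.float64(379.67), np.float64(210.53)), [21, 14, 248]), ((np.float64(344.0), np.float64(279.0)), [35, 1, 35])]
top black [((np.float64(328.57), np.float64(226.77)), [19, 69, 410]), ((np.float64(359.02), np.float64(226.76)), [13, 68, 293])]
```

View pics/z0.png

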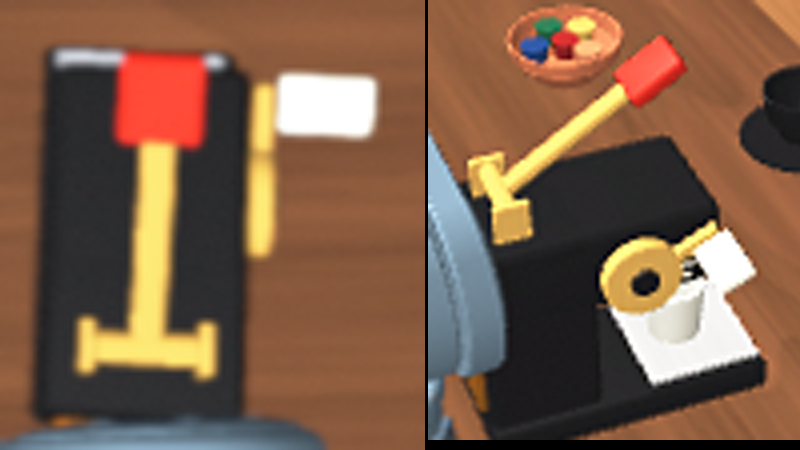

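The zoom shows the pad at top-view (347,210), hinge-bar centre at about (344.4,259.6) and paddle at (380,211). The rough heading is along world +x. I'll fit the 2D pose from plane casts.

```bash
python3 - <<'E'
from h import *
t=vision.camera_model("top");s=vision.camera_model("side")
W=np.array([plane(t,344.4+.0,259.6,.236),plane(t,347.0,209.5,.317),plane(t,380.0,210.8,.1948)])
L=np.array([[-.085,0],[.0435,0],[.0646,-.105]])
print(W.round(4))
w=W[:,:2];a=L-L.mean(0);b=w-w.mean(0)
th=np.arctan2((a[:,0]*b[:,1]-a[:,1]*b[:,0]).sum(),(a*b).sum())
Rm=np.array([[np.cos(th),-np.sin(th)],[np.sin(th),np.cos(th)]]);o=w.mean(0)-Rm@L.mean(0)
print("yaw",th,"o",o,"res mm",((L@Rm.T+o-w)*1e3).round(1))
print("tri pad",tri(ray(t,347,209.5),ray(s,310.2,187.4)))
np.save("pose0.npy",[o[0],o[1],th])
for n,(u,v,z) in dict(cup=(268,145,.04),plate=(340,143,.02),tray=(443,215,.02)).items(): print(n,plane(t,u,v,z).round(3))
# side check: dial disc outer face centre local (.010,-.074,.165)
p=np.r_[Rm@[.010,-.074]+o,.165]; print("dial pred",p)
print("dial side cast", plane(s,309.78-1,236.75+1,.165))
E
```

```text
[[ 0.3439 -0.093   0.236 ]
 [ 0.476  -0.099   0.317 ]
 [ 0.4895 -0.205   0.1948]]
yaw -0.04933396660475332 o [ 0.43048284 -0.0970161 ] res mm [[ 1.7  0.2]
 [-2.  -0.1]
 [ 0.3 -0.1]]
tri pad (array([ 0.47847672, -0.09984738,  0.31377014]), [np.float64(0.002092789214420016), np.float64(0.0020927892144197296)])
cup [0.745 0.148 0.04 ]
plate [ 0.754 -0.098  0.02 ]
tray [ 0.498 -0.439  0.02 ]
dial pred [ 0.43682144 -0.17141921  0.165     ]
dial side cast [ 0.44415362 -0.16110346  0.165     ]
```

```bash
cat >> h.py <<'E'
ox,oy,th=np.load("pose0.npy")
Q=[np.cos(th/2),np.sin(th/2),0,0]
def tip(x,y,z):  # machine-frame fingertip point -> TCP, tool straight down
    c,s=np.cos(th),np.sin(th); return [ox+c*x-s*y,oy+s*x+c*y,z+.173]
E
python3 - <<'E'
from h import *
for p in (tip(.035,0,.37),tip(.062,0,.236),tip(.066,-.112,.26),tip(.066,-.112,.145)):
    print(np.round(p,3),planner.ik(p,Q))
robot.move_gripper(0.0,40)
p=telemetry.get_tcp_pos(); robot.servo_line([p[0],p[1],.54],speed=.15)
robot.reach(tip(.035,0,.37),Q)
print(telemetry.get_time_s(),telemetry.get_ft_force(),telemetry.get_finger_gap(),telemetry.get_tcp_pos(),telemetry.get_joint_pos())
for n in("side","top"): cv2.imwrite(f"pics/{n}1.png",vision.camera(n)[:,:,::-1])
a=cv2.imread("pics/side1.png")[140:280,230:380]
cv2.imwrite("pics/z1.png",cv2.resize(a,None,fx=4,fy=4))
E
```

```text
[ 0.465 -0.099  0.543] [-4.59233687e-01 -1.30866076e-01  1.65103362e+00 -4.44089210e-16
  1.62142511e+00  1.16089661e+00]
[ 0.492 -0.1    0.409] [-4.37145161e-01  1.27263869e-02  1.78085602e+00 -4.44089210e-16
  1.34801025e+00  1.18298513e+00]
[ 0.491 -0.212  0.433] [-6.30022131e-01  6.68756841e-02  1.67556266e+00 -4.44089210e-16
  1.39915431e+00  9.90108162e-01]
[ 0.491 -0.212  0.318] [-6.30022131e-01  1.87876253e-01  1.78583384e+00 -4.44089210e-16
  1.16788256e+00  9.90108162e-01]
3.9583 [-0.32952022 -0.01945461  0.38892619] 0.0004172337979099017 [ 0.46542944 -0.09939266  0.54290474] [-4.60428880e-01 -1.30474978e-01  1.65086946e+00 -2.52896488e-04
  1.62132315e+00  1.16053635e+00]
```

View pics/z1.png

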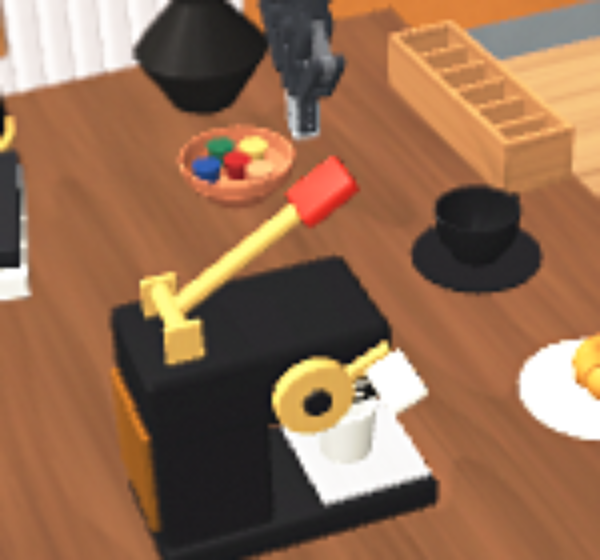

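The shut fingers (zoom 305,130) hover over the red pad (325,190), clear of everything else. Next I press the lever.

```bash
python3 - <<'E'
from h import *
robot.servo_line(tip(.035,0,.325),speed=.08)
for x,z in ((.045,.29),(.055,.262),(.062,.246)):
    robot.servo_line(tip(x,0,z),speed=.06); print(z,np.round(telemetry.get_ft_force(),1),np.round(telemetry.get_tcp_pos()[2]-.173,4))
g=robot.servo_line(tip(.062,0,.234),speed=.02,guard=20)
print(g,np.round(telemetry.get_ft_force(),1),np.round(telemetry.get_tcp_pos()[2]-.173,4))
robot.servo_line(tip(.062,0,.30),speed=.1)
robot.hold(.4)
im=vision.camera("side"); cv2.imwrite("pics/side2.png",im[:,:,::-1])
print(telemetry.get_time_s(),np.round(telemetry.get_ft_force(),2))
cv2.imwrite("pics/z2.png",cv2.resize(im[140:280,230:380,::-1],None,fx=4,fy=4))
E
```

```text
0.29 [ 1.8  1.2 14.3] 0.2931
0.262 [ 0.9  0.5 -0.6] 0.2615
0.246 [-0.1  0.3  0.2] 0.2454
True [-2.3  0.8  8.2] 0.2391
8.3167 [-0.34 -0.83 -0.34]
```

View pics/z2.png

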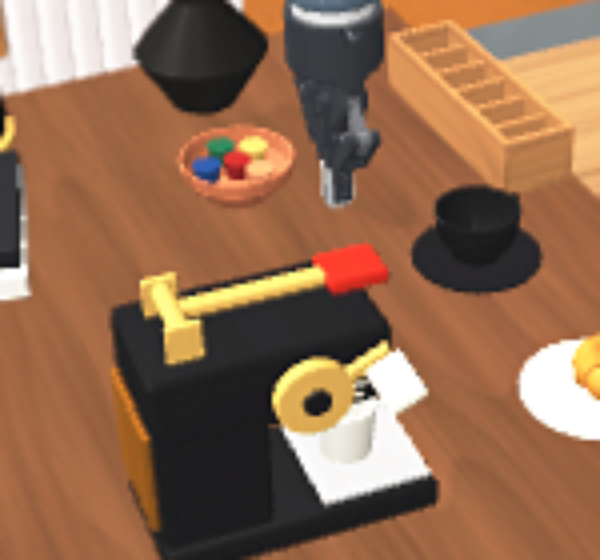

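The lever now lies flat, with the red pad at zoom (350,268), and it stays down after release. The paddle is still at rest at (397,385). Next I press the paddle in small steps, logging force.

```bash
python3 - <<'E'
from h import *
f=lambda:(np.round(telemetry.get_ft_force(),1).tolist(),round(telemetry.get_tcp_pos()[2]-.173,4))
robot.servo_line(tip(.066,-.112,.30),speed=.15)
robot.servo_line(tip(.066,-.112,.222),speed=.15)
print(f())
for z,x in zip((.205,.195,.185,.175,.170,.165,.162,.160,.158,.156,.154,.1525),np.linspace(.066,.070,12)):
    robot.servo_line(tip(x,-.112,z),speed=.04); print(z,f())
im=vision.camera("side"); cv2.imwrite("pics/side3.png",im[:,:,::-1])
cv2.imwrite("pics/z3.png",cv2.resize(im[190:280,270:370,::-1],None,fx=6,fy=6,interpolation=2))
print(telemetry.get_time_s())
E
```

```text
([-0.5, -1.3, -0.4], np.float64(0.2228))
0.205 ([-0.1, -0.5, -0.0], np.float64(0.2049))
0.195 ([-0.2, 0.1, 4.9], np.float64(0.1957))
0.185 ([-1.2, -0.1, 0.4], np.float64(0.1847))
0.175 ([1.0, 1.4, 8.5], np.float64(0.1759))
0.17 ([3.4, 1.2, 4.2], np.float64(0.1703))
0.165 ([2.3, 2.1, 6.2], np.float64(0.1656))
0.162 ([0.1, 2.4, 10.6], np.float64(0.163))
0.16 ([-1.4, 3.8, 11.4], np.float64(0.161))
0.158 ([-1.3, 1.7, 7.1], np.float64(0.1585))
0.156 ([-1.1, 0.5, 5.4], np.float64(0.1561))
0.154 ([-1.5, 1.5, 5.2], np.float64(0.1541))
0.1525 ([-2.0, 0.6, 7.4], np.float64(0.1528))
13.7583
```

View pics/z3.png

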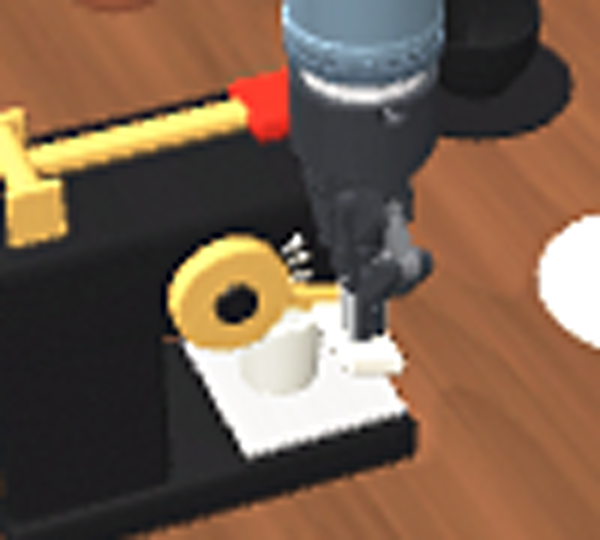

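The fingers sit on the ivory paddle (zoom 370,360), which now slopes down. The lever is still down and the cup is untouched. The last force peak passed at z 0.160, with the valley at 0.155, so this is the third click. I'll check the angle by projecting the paddle's outer front corners.

```bash
python3 - <<'E'
from h import *
m=vision.camera_model("side");T=np.linalg.inv(m["T"]);f=200/np.tan(np.radians(m["vfov"])/2)
def proj(p):
    c=T[:3,:3]@p+T[:3,3]; s=np.array([c[0],-c[1]])/-c[2]; s*=1+m["k1"]*(s@s); return s*f+[m["cx"],m["cy"]]
for d in (0,.52,.69,.74,.78,.83):
    a=.42-d; o=[]
    for r,h in((.079,.005),(.079,-.005),(.045,-.005)):
        q=tip(.010+r*np.cos(a)-h*np.sin(a),-.1325,.165+r*np.sin(a)+h*np.cos(a)-.173); o.append(proj(np.array(q)))
    print(d,((np.array(o)-[270,190])*6).round(0).tolist())
for k in ("2","3"):
    im=cv2.imread(f"pics/side{k}.png")[:,:,::-1].copy()[190:280,270:370]
    b=im.astype(int).min(2); b=cv2.resize(b.astype(np.uint8),None,fx=6,fy=6,interpolation=2)>130
    ys,xs=np.nonzero(b[:,330:480]); xs=xs+330
    k2=(ys<385)&(ys>150)
    print(k,"rightmost",xs[k2].max(),ys[k2][xs[k2]==xs[k2].max()].mean())
im=cv2.imread("pics/side3.png")[190:280,270:370]
cv2.imwrite("pics/z4.png",cv2.resize(im[45:70,50:72],None,fx=20,fy=20,interpolation=0))
E
```

```text
0 [[392.0, 279.0], [399.0, 291.0], [344.0, 326.0]]
0.52 [[407.0, 333.0], [405.0, 348.0], [346.0, 359.0]]
0.69 [[404.0, 353.0], [399.0, 368.0], [343.0, 371.0]]
0.74 [[402.0, 359.0], [397.0, 374.0], [341.0, 375.0]]
0.78 [[401.0, 364.0], [394.0, 379.0], [340.0, 377.0]]
0.83 [[398.0, 370.0], [391.0, 384.0], [338.0, 381.0]]
2 rightmost 401 287.0
3 rightmost 416 260.5
```

View pics/z4.png

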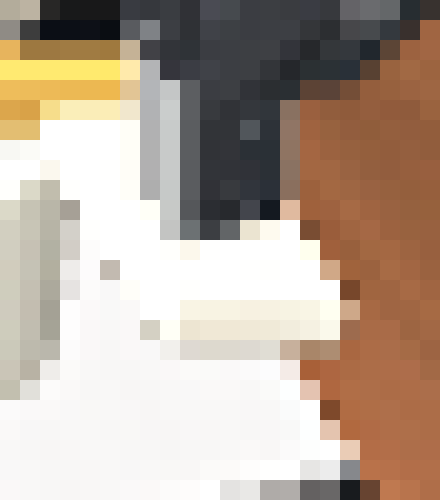

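The paddle's outer face band spans zoom rows 360–372, which puts the dial at about 0.72–0.74. I'll press slightly deeper towards 0.78 for margin, watching force.

```bash
python3 - <<'E'
from h import *
f=lambda:(np.round(telemetry.get_ft_force(),1).tolist(),round(telemetry.get_tcp_pos()[2]-.173,4))
for z in (.1517,.1510,.1503):
    robot.servo_line(tip(.070,-.112,z),speed=.02); robot.hold(.2); print(z,f())
    if telemetry.get_ft_force()[2]>10: break
robot.hold(.6); print(f(),telemetry.get_time_s())
im=vision.camera("side"); cv2.imwrite("pics/side5.png",im[:,:,::-1])
cv2.imwrite("pics/z5.png",cv2.resize(im[190:280,270:370,::-1],None,fx=6,fy=6,interpolation=0))
E
```

```text
0.1517 ([-1.6, 0.9, 7.8], np.float64(0.1521))
0.151 ([-3.2, 0.3, 8.6], np.float64(0.1516))
0.1503 ([-3.5, 0.6, 11.1], np.float64(0.1511))
([-2.4, 0.7, 9.2], np.float64(0.1511)) 15.7083
```

View pics/z5.png

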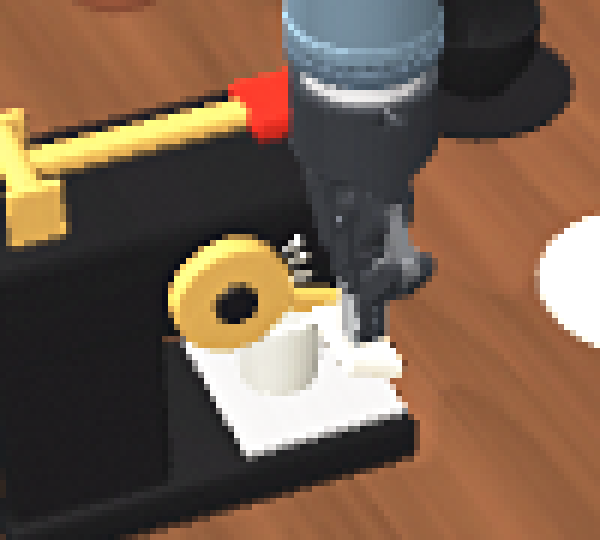

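The paddle's lower edge is now at about row 377, so the dial is near 0.77 with a holding force of about 9 N. The lever is down and the cup is in place, so I'm handing in.

```bash
python3 -c "
from plant import robot
print(robot.job_done())"
```

```text
the job is handed in; nothing more can be done
None
```

I handed the job in with the lever caught down and untouched and the fingers holding the paddle at the third click (about 0.77 rad by camera estimate, about 9 N); the cup was still in place in the last picture, and no verdict was returned.

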